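# Draw the sample carrier out of its dock and hold it up level

### The arm

A 6-joint arm with a two-finger parallel gripper is mounted at the origin on a cart in front of the work surface, level with it; the furniture and walls round the work are solid. World frame = base frame: x ahead of the robot, y to its left, z up, the work surface at z = 0. Lengths are in m, angles in degrees, forces in N, time in s.
With the tool pointing down it reaches from about 0.3 to 0.75 m from the base axis. Payload 8.5 kg.
Tool frame: the origin (TCP) lies at the very end of the fingers, on their centre line; the grasp point (between the pads) lies 19 mm behind it (env.grip_point_offset is the distance from the TCP to the grasp point, in m); z points along the fingers, y is the direction in which the jaws open and shut (so a half turn about z gives the same grasp; the last joint's range is limited). The gripper opens to 85 mm and grips with 20 to 120 N. Pads are 22 mm wide; open, the fingers measure 114 mm over their backs; the gripper's body (76 mm by 85 mm) begins 54 mm behind the grasp point. The pads swing forward as they close: fully open they stand 13 mm farther back than shut.
Start: joints at [64.039, 21.807, 74.336, -0, 83.858, -12.336], TCP at [0.13, 0.535, 0.231] pointing down, gripper open.
Joint ranges: [-178.18, 178.18], [-50.72, 133.34], [12.68, 142.11], [-81.47, 261.47], [9.98, 163.14], [-165.26, 165.26]. Speed limits (degrees/s): [136.94, 136.94, 180, 180, 180, 180].

### API

Orientations are given as a 3x3 rotation matrix whose columns are the frame's x, y, z axes.
In Python, from rig import env gives the robot as it stands.
- The arm moves only by the tool move_arm, never from a script. Its argument "moves" is a list of rows, each a list of 4 numbers: the shift along the tool's x, y, z in mm, then the turn about the tool's z in rad. In form: [[tx, ty, tz, spin], ...]. A call has 1 to 20 rows; each row is the pose to reach, as a shift and turn from the pose commanded when the call began, along the tool's axes at that moment; what a row does not reach only later rows make up. A row lasts 1/10 s, in which the tool goes at most 50 mm and 8.59 degrees, less where a joint would pass 70% of its speed; a pose out of reach is approached as far as the arm can. A call with a gripper value outside its range is refused whole. "grip" is the closure, from 0 (fully open) to 1 (shut), set as the call begins (left out, the last holds). The fingers move at their own pace and stop on an object; "grip_force" is the grip in N (left out, the last holds). Time passes only in rows, so rows that repeat a pose let the fingers close. It gives the time, the measured TCP pose, the force and the opening at its end, in the units of the state.
- env.observe(): the state, without advancing time (a new reading comes with each control period).
- env.get_image(name): name is "scene" or "top" or "wrist"; returns the picture (480x640x3 uint8, red, green, blue); there is no depth.
- env.get_calibration(name): a dict with "fovy" (degrees; the focal length in pixels is half the picture's height over the tangent of half this angle, whatever the lens; pixels are square), "cx", "cy" (the principal point, pixels), "k1" (the pictures are not rectified: a ray, as slopes to the right and down, at radius r is drawn at 1 + k1 r^2 times it, then the intrinsics apply), "extrinsics" (4x4, takes a point from world to camera coordinates); the wrist camera has in their place "tool_from_camera" (4x4, takes a point from camera to tool coordinates, whose origin is the TCP and whose axes are the flange's). Camera axes: x right, y up, looking along -z (the intrinsics and any distortion apply to the point x, -y, -z); pixel columns grow to the right and rows downward; lengths in m; the calibration is good to about 2 mm. A picture is of the moment at which its call begins: read the wrist's pose just before it. get_calibration takes no time and is no camera call.
- env.close_job(): hands the job in, once; it reports no verdict.
Trained networks look in the newest picture that a camera, given by its name, has taken for a name from the list of things; names that differ only in an ending like _2 or _b are one class to them, and where a whole thing is asked for, a point or a joint stands for the part that bears it (a point fixed in the world has none). Each returns a list of dicts, best first, with "conf" (0 to 1); they miss things now and then, are a little off and sometimes report something else, mostly with a low value. They report only what shows in the picture. A call takes as long as a camera call. They do not tell look-alikes from the thing itself.
- env.silhouettes(camera, name): "region" (480x640 bool, what is visible of it) and "point" ([row, column] in pixels, amid what is visible of it).
- env.tip_of(camera, name): "point" ([row, column] in pixels: a listed point, or the origin of a listed thing).
The state is a dict: "time_s": time; "q": joint angles; "qvel": joint speeds; "joint_efforts": joint torques, N m; "position": TCP position; "tool_rot": TCP orientation; "ft_force": force on the tool from outside, world axes, zero at the start; "wrist_torque": the same for the moment, N m; "grip_width": finger opening in m.
Only numpy, scipy, OpenCV 4.12 (cv2) and the standard library are available. Lean on these libraries where they do the work, as an engineer would, in place of code of your own. Each camera call takes 0.05 s, during which the arm holds its last target.

### The job

Take the blue two-cup sample carrier by its green handle, slide it along the bench straight out of its dark metal dock towards you until it is clear of the lips that hold it down, then lift it, level, with both cups standing in it. Finish while still holding it, still and level, about 15 cm above the bench in front of the dock, so that I can put the transport box under it. Leave the spare cup, the marker and the slide box alone.

Things in the scene. Friction and masses are not known exactly. Their poses are not given: they have to be found in the camera images.
- carrier: loose blue plastic sample carrier, about 0.3 kg, with two 35 g cups in it. Base 166 mm long (its x), 108 mm wide (its y): flanges 7 mm high along both long sides, the middle 18 mm high with two round wells 63 mm across, 12 mm deep, 50 mm before and behind the origin along x. Origin: centre of the underside, on the bench at the start; z up, its -x end leaves the dock first
- handle (a point): centre of the carrier's green handle bar, 125 mm above its underside; axes as the carrier's. The bar bridges the carrier along its y: 87 mm long, 67 mm free between the two posts at its ends, 14 mm thick along x, 20 mm high. Grip it from above across the 14 mm; the cup lids before and behind it reach only 80 mm above the underside
- dock: dark grey metal dock fixed to the bench: two rails 16 mm high along its x, 115 mm apart (3.5 mm play each side of the carrier), a stop across the +x end, open at -x. Origin: on the bench where the carrier's origin is when fully home; the carrier starts 0 to 15 mm short of it (towards -x), same heading. It slides out along the dock's -x, roughly towards the robot
- dock_mouth (a point): middle of the dock's open end, on the bench, 21 mm from the dock's origin along its -x; axes as the dock's. Lips 12 to 16 mm above the bench overhang the flanges by about 6 mm from here to the stop (5 mm of play above the flanges): the carrier can be lifted only once its origin is 105 mm or more from the dock's origin
- red_cup_mid (a point): specimen cup with a red lid, 65 mm across and 74 mm high, loose, standing in one well of the carrier (either one); point half-way up, 43 mm above the carrier's underside; z up
- yellow_cup_mid (a point): specimen cup with a yellow lid, same size, loose, standing in the other well; point half-way up, 43 mm above the carrier's underside; z up
- spare_cup: another yellow-lidded specimen cup, 65 mm across, 74 mm high, standing on the bench to the right of the dock: leave alone; origin at the centre of its underside
- marker: a white marker with a blue cap, 132 mm long (its y), 11 mm wide, lying on the bench at the right front: leave alone; origin under its middle
- blue_slide_box: a small dark blue slide box, 40 x 101 (its y) x 32 mm, on the bench at the left front: leave alone; origin at the centre of its underside
There are look-alikes about, which are no part of the job. Of the things shaped like the carrier, the blue one is meant.

How it is judged (in metres and radians):
On the way:
1. the carrier has been slid along the bench, flat, most of the way out of the dock (x of carrier in the frame of dock below -0.085 m and height (world z) of carrier below 0.02 m).
At the end, for the whole second after the job is handed in: Held in the gripper: underside 10 to 20 cm above the bench, centre at least 7 cm in front of its home place, tilted under 0.12 rad (7 degrees), slower than 3 cm/s and 0.2 rad/s, not touching the dock; both cups upright (within 0.25 rad) in their wells (height (world z) of carrier between 0.1 and 0.2 m and angle between carrier's own z axis and vertical below 0.12 rad and linear speed of carrier below 0.03 m/s and angular speed of carrier below 0.2 rad/s and contact force between the fingers and carrier above 1 N and contact force between carrier and dock below 0.1 N and x of carrier in the frame of dock below -0.07 m and angle between each of red_cup_mid, yellow_cup_mid's own z axis and vertical below 0.25 rad and z of red_cup_mid in the frame of carrier between 0.03 and 0.06 m and (x of red_cup_mid in the frame of carrier between -0.065 and -0.035 m or x of red_cup_mid in the frame of carrier between 0.035 and 0.065 m) and y of red_cup_mid in the frame of carrier between -0.015 and 0.015 m and z of yellow_cup_mid in the frame of carrier between 0.03 and 0.06 m and (x of yellow_cup_mid in the frame of carrier between -0.065 and -0.035 m or x of yellow_cup_mid in the frame of carrier between 0.035 and 0.065 m) and y of yellow_cup_mid in the frame of carrier between -0.015 and 0.015 m); the arm keeps its last pose, push and grip.
It fails at once if the spare specimen cup is moved more than 3 cm or tipped (distance of spare_cup from where it was at the start of the episode above 0.03 m or angle between spare_cup's own z axis and vertical above 0.5 rad).
It fails at once if the marker is moved more than 3 cm or tipped (distance of marker from where it was at the start of the episode above 0.03 m or angle between marker's own z axis and vertical above 0.5 rad).
It fails at once if the slide box is moved more than 3 cm or tipped (distance of blue_slide_box from where it was at the start of the episode above 0.03 m or angle between blue_slide_box's own z axis and vertical above 0.5 rad).
It fails at once if the carrier is tipped by more than 0.35 rad (20 degrees) (angle between carrier's own z axis and vertical above 0.35 rad).
It also fails if it takes over 40 s, if anything falls off the work surface, if the arm or the gripper's body presses on something with over 40 N, if the wrist force passes 120 N, or if a joint passes its speed limit or range.

## Working session

There is one attempt and no reset: what is moved stays moved. The work goes in short steps, Python scripts to look and compute and a tool call to move; the robot and the scene stay as the last step left them, time stands still between calls to the robot, and variables do not carry over. Pictures are saved under pics/ and viewed, and the job is handed in when it is done.

Besides the shell and the picture viewer there is one more tool, called in YAML: its name, and indented under it one key for each argument. move_arm: Moves the arm, as the interface text tells. Its arguments: {"type":"object","properties":{"moves":{"type":"array"},"grip":{"type":"number"},"grip_force":{"type":"number"}},"required":["moves"]}

```bash
ls; mkdir -p pics; python3 - <<'E'
from rig import env
import cv2
o=env.observe();print(o)
for n in("scene","top","wrist"):
    im=env.get_image(n);cv2.imwrite(f"pics/{n}0.png",im[:,:,::-1])
    c=env.get_calibration(n);print(n,c)
    for t in ("carrier","handle","dock_mouth","dock","red_cup_mid","yellow_cup_mid"):
        try:
            print(t,[(d["point"],round(d["conf"],2)) for d in env.tip_of(n,t)][:4])
        except Exception as e: print(t,e)
E
```

```text
pics
{'time_s': 0.0, 'q': array([ 6.40391059e+01,  2.18393042e+01,  7.43857869e+01, -4.18520339e-04,
        8.38567383e+01, -1.23349093e+01]), 'qvel': array([ 0.06881365,  0.05004622,  0.12443281, -0.02513877,  0.08417468,
        0.01760185]), 'joint_efforts': array([-7.60011826e-04, -4.48436308e+01, -2.31282467e+01, -1.45206664e-04,
        4.62515949e-03, -7.21102367e-06]), 'position': array([0.12943351, 0.5342475 , 0.23072149]), 'tool_rot': array([[-9.71854352e-01,  2.35581697e-01, -6.18672659e-04],
       [ 2.35582321e-01,  9.71853545e-01, -1.28725783e-03],
       [ 2.98004832e-04, -1.39677546e-03, -9.99998980e-01]]), 'ft_force': array([ 0.08753261, -1.13990214,  0.36066331]), 'wrist_torque': array([-0.07057925,  0.01355327, -0.01569573]), 'grip_width': 0.08575493109038254}
scene {'fovy': 48.74541733744865, 'cx': 310.9568496240953, 'cy': 242.08798383485998, 'k1': 0.002235957390739221, 'extrinsics': array([[ 0.85632039, -0.51609526, -0.01900203, -0.43586305],
       [ 0.28703197,  0.44501937,  0.84827496, -0.24725817],
       [-0.42933441, -0.73184933,  0.529215  , -1.06181316],
[... 775 characters left out ...]
58)]
dock_mouth []
dock [([280.1, 278.7], 0.48)]
red_cup_mid [([234.0, 292.5], 0.76), ([259.0, 286.1], 0.67)]
yellow_cup_mid [([278.4, 277.2], 0.66)]
wrist {'fovy': 64.74891404163297, 'cx': 319.8107853024898, 'cy': 241.48089451752512, 'k1': 0.025596467217605286, 'tool_from_camera': array([[-9.31134609e-05,  9.57189070e-01,  2.89463427e-01,
         7.40405144e-02],
       [ 9.99999687e-01, -1.38465876e-04,  7.79550828e-04,
        -1.34930272e-04],
       [ 7.86258339e-04,  2.89463409e-01, -9.57188757e-01,
        -1.42140641e-01],
       [ 0.00000000e+00,  0.00000000e+00,  0.00000000e+00,
         1.00000000e+00]])}
carrier []
handle []
dock_mouth []
dock []
red_cup_mid []
yellow_cup_mid []
```

View pics/scene0.png

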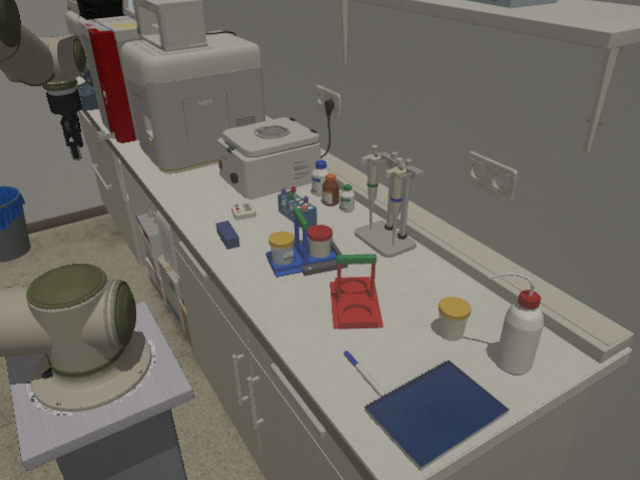

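View pics/top0.png

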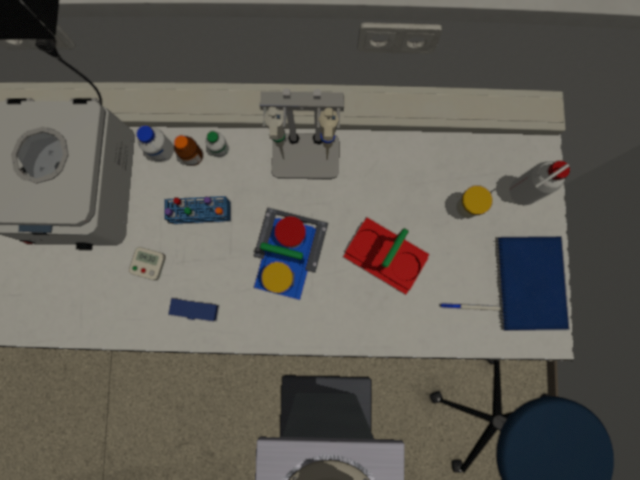

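```bash
python3 - <<'E'
import cv2
a=cv2.imread("pics/top0.png")[180:340,200:440];cv2.imwrite("pics/topcrop.png",cv2.resize(a,None,fx=3.3,fy=3.3,interpolation=cv2.INTER_CUBIC))
a=cv2.imread("pics/scene0.png")[180:340,220:440];cv2.imwrite("pics/scenecrop.png",cv2.resize(a,None,fx=3.6,fy=3.6,interpolation=cv2.INTER_CUBIC))
E
```

```text
(no output)
```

View pics/topcrop.png

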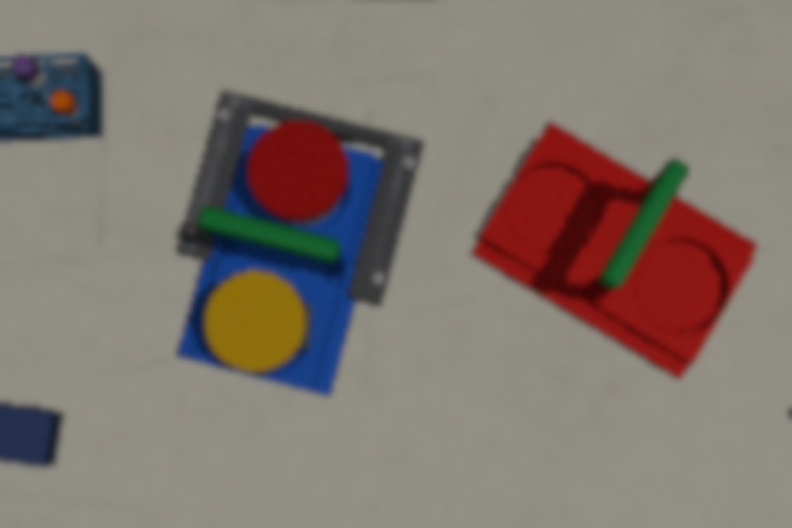

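View pics/scenecrop.png

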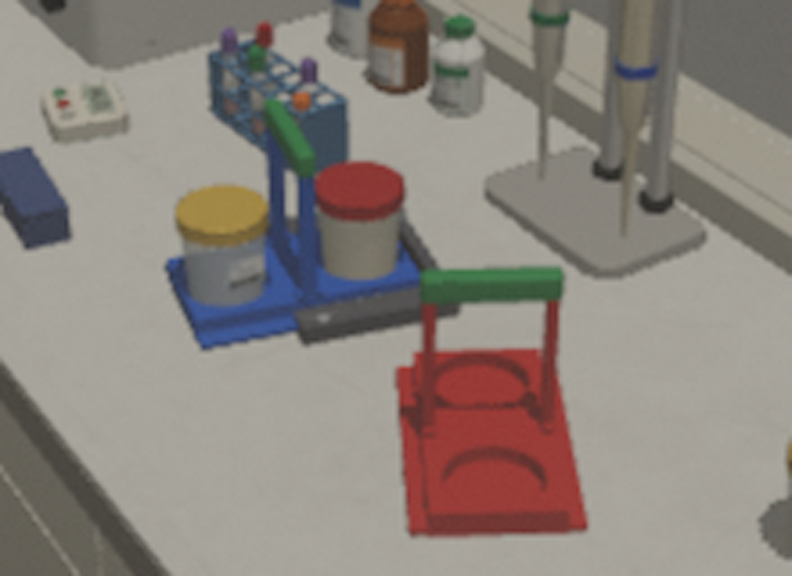

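The top view shows two carrier shapes. The blue one is at about (282,258), in the dark dock with both cups. The red one, at about (386,255), is empty and out in the open. The blue one matches the description, and the crops confirm it. Next I measure its pose.

```bash
cat > h.py <<'E'
import numpy as np
from rig import env
from scipy.optimize import least_squares
def proj(n,P,cal=None,o=None):
    c=cal or env.get_calibration(n);P=np.atleast_2d(P)
    if 'extrinsics' in c: E=c['extrinsics']
    else:
        T=np.eye(4);T[:3,:3]=o['tool_rot'];T[:3,3]=o['position'];E=np.linalg.inv(T@c['tool_from_camera'])
    p=P@E[:3,:3].T+E[:3,3]
    f=240/np.tan(np.radians(c['fovy'])/2);s=np.c_[p[:,0],-p[:,1]]/(-p[:,2:3])
    s=s*(1+c['k1']*(s**2).sum(1,keepdims=True))
    return s*f+[c['cx'],c['cy']]
def onplane(n,uv,z,o=None):
    r=least_squares(lambda q:proj(n,[q[0],q[1],z],o=o)[0]-uv,[0.5,0.]);return r.x
def tri(obs,o=None):
    return least_squares(lambda q:np.concatenate([proj(n,q,o=o)[0]-uv for n,uv in obs]),[0.5,0.1,0.1])
E
python3 - <<'E'
from h import *
c=lambda x,y:np.array([200+x/3.3-.35,180+y/3.3-.35])
for nm,uv,z in [("hL",c(203,218),.13),("hR",c(337,250),.13),("fl",c(178,355),.003),("fr",c(330,394),.003),("dockTL",c(222,92),.016),("dockTR",c(422,142),.016),("dockBR",c(381,303),.016),("dockBL",c(180,240),.016),("yellow lid",c(256,321),.08),("red lid",c(297,170),.08)]:
    print(nm,onplane("top",uv,z).round(4))
for r in [("h",(283.4,250.6),(303.2,217.3)),("red",(286.1,259.),(317.6,241.9)),("red2",(292.5,234.),(317.6,241.9)),("yel",(277.2,278.4),(280.9,250.2))]:
    s=tri([("top",r[1]),("scene",r[2])]);print(r[0],s.x.round(4),s.fun.round(1))
s=lambda x,y:np.array([220+x/3.6-.36,180+y/3.6-.36])
for nm,a,b in [("hL",c(203,218),s(276,113)),("hR",c(337,250),s(305,157))]:
    q=tri([("top",a),("scene",b)]);print(nm,q.x.round(4),q.fun.round(1))
E
```

```text
hL [0.552 0.146]
hR [0.5345 0.0654]
fl [0.4763 0.177 ]
fr [0.4524 0.0733]
dockTL [0.6558 0.1526]
dockTR [0.6239 0.015 ]
dockBR [0.5135 0.0403]
dockBL [0.5531 0.1769]
yellow lid [0.4948 0.1172]
red lid [0.5913 0.0946]
h [0.5461 0.1012 0.125 ] [ 0.6 -1.1 -1.5  0.2]
red [0.5538 0.0936 0.0513] [  4.4  -8.3 -10.9   1.4]
red2 [0.5892 0.0919 0.0451] [-0.5  1.   1.3 -0.2]
yel [0.4946 0.1217 0.0361] [-0.1  0.1  0.2 -0. ]
hL [0.5546 0.147  0.1194] [ 0.3 -0.5 -0.7  0.1]
hR [0.534  0.0657 0.1297] [-0.1  0.3  0.4 -0. ]
```

```bash
python3 - <<'E'
from h import *
o=env.observe();R=o['tool_rot']
for t in ([0.34,0.22,0.231],[0.544,0.106,0.231]):
    print((R.T@(np.array(t)-o['position'])*1000).round(1))
E
```

```text
[-278.6 -256.1    0.3]
[-5.037e+02 -3.188e+02  3.000e-01]
```

move_arm:
  moves:
    - [-35,-32,0,0.1]
    - [-70,-64,0,0.22]
    - [-105,-96,0,0.35]
    - [-140,-128,0,0.48]
    - [-174,-160,0,0.6]
    - [-209,-192,0,0.72]
    - [-244,-224,0,0.85]
    - [-279,-256,0,0.98]
    - [-324,-269,0,1.1]
    - [-369,-281,0,1.22]
    - [-414,-294,0,1.34]
    - [-459,-306,0,1.45]
    - [-504,-319,0,1.56]
    - [-504,-319,0,1.56]
    - [-504,-319,0,1.56]
    - [-504,-319,0,1.56]
    - [-504,-319,0,1.56]
  grip: 0
  grip_force: 60

```text
time_s: 2.75
position: [0.5434, 0.1066, 0.2318]
tool_rot: [[0.223, 0.975, 0.0], [0.975, -0.223, 0.0], [0.0, 0.0, -1.0]]
ft_force: [0.0, -0.3, 0.4]
grip_width: 0.0853
```

```bash
python3 - <<'E'
from h import *
import cv2
o=env.observe();print(o['time_s'],o['position'],o['tool_rot'].round(3),o['ft_force'])
im=env.get_image("wrist").copy()
print([(d["point"],round(d["conf"],2)) for d in env.tip_of("wrist","handle")])
print('exp handle',proj("wrist",[[.544,.106,.125]],o=o))
for p in proj("wrist",[[.544,.106,.135],[.5547,.1489,.135],[.5346,.0639,.135],[.544+.0068,.106-.0016,.135],[.544-.0068,.106+.0016,.135]],o=o):
    cv2.circle(im,tuple(int(round(v)) for v in p),3,(255,0,255),-1)
cv2.imwrite("pics/w1.png",im[:,:,::-1])
E
```

```text
2.75 [0.54338645 0.10655812 0.231775  ] [[ 0.223  0.975  0.   ]
 [ 0.975 -0.223  0.   ]
 [ 0.     0.    -1.   ]] [ 0.02506893 -0.29503779  0.37834443]
[([238.3, 320.3], 0.63)]
exp handle [[321.24409683 239.47447169]]
```

View pics/w1.png

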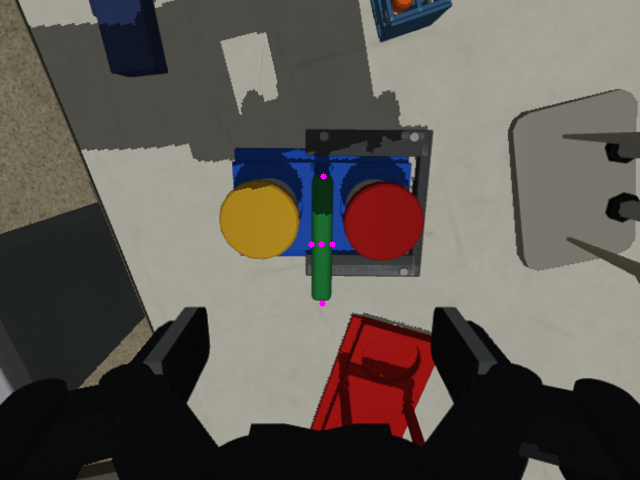

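The wrist view shows the green bar upright at column 322, rows 173–299. It lines up with the prediction to within about 3 px, and the yellow cup (260,220) and red cup (384,220) are either side. I descend onto it.

move_arm:
  moves:
    - [1,0,30,0]
    - [2,0,60,0]
    - [2,0,85,0]
    - [2,0,105,0]
    - [2,0,118,0]
    - [2,0,127,0]
    - [2,0,127,0]
    - [2,0,127,0]
    - [2,0,127,0]
  grip: 0

```text
time_s: 3.75
position: [0.5451, 0.1078, 0.1052]
tool_rot: [[0.225, 0.974, 0.002], [0.974, -0.225, -0.0], [0.0, 0.002, -1.0]]
ft_force: [0.6, 0.6, -1.7]
grip_width: 0.0856
```

move_arm:
  moves:
    - [0,0,0,0]
    - [0,0,0,0]
    - [0,0,0,0]
    - [0,0,0,0]
    - [0,0,0,0]
    - [0,0,0,0]
    - [0,0,0,0]
    - [0,0,0,0]
    - [0,0,0,0]
    - [0,0,0,0]
  grip: 1
  grip_force: 60

```text
time_s: 4.75
position: [0.545, 0.1076, 0.1045]
tool_rot: [[0.225, 0.974, 0.001], [0.974, -0.225, -0.0], [0.0, 0.001, -1.0]]
ft_force: [1.6, 0.1, 1.0]
grip_width: 0.0128
```

```bash
python3 - <<'E'
from h import *
import cv2
o=env.observe();print(o['time_s'],o['position'],o['ft_force'],o['wrist_torque'],o['grip_width'])
cv2.imwrite("pics/w2.png",env.get_image("wrist")[:,:,::-1])
a=env.get_image("scene")[150:340,200:440,::-1];cv2.imwrite("pics/s2.png",cv2.resize(a,None,fx=3,fy=3,interpolation=cv2.INTER_CUBIC))
E
```

```text
4.75 [0.54495416 0.10764441 0.10447366] [1.62634672 0.11993504 1.03483061] [-0.10654862 -0.24590931 -0.0056536 ] 0.012840907708468177
```

View pics/w2.png

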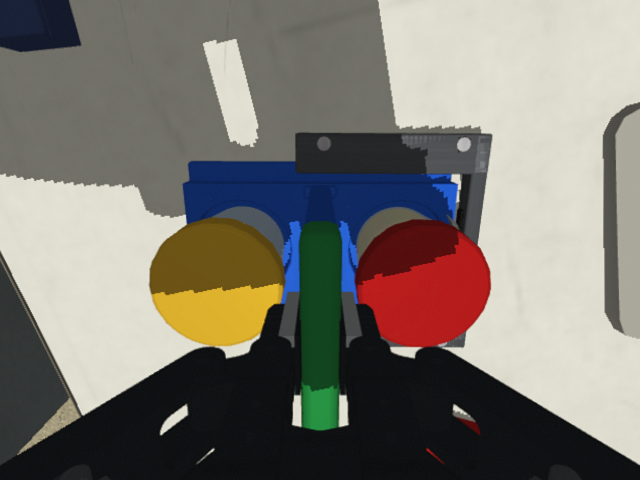

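View pics/s2.png

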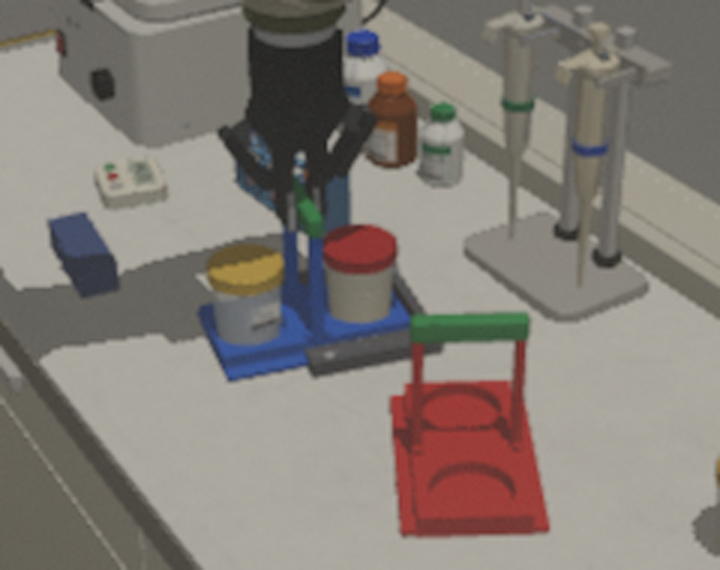

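The bar is held between the pads (opening 12.8 mm), both cups are seated, and the rail edge is parallel to the tool's y. I start the slide with a short test pull.

move_arm:
  moves:
    - [0,-3,0,0]
    - [0,-8,0,0]
    - [0,-15,0,0]
    - [0,-22,0,0]
    - [0,-30,0,0]
    - [0,-36,0,0]
    - [0,-40,0,0]
    - [0,-40,0,0]
    - [0,-40,0,0]

```text
time_s: 5.75
position: [0.5046, 0.117, 0.1045]
tool_rot: [[0.225, 0.974, -0.002], [0.974, -0.225, 0.0], [-0.0, -0.002, -1.0]]
ft_force: [-2.0, -0.0, 7.2]
grip_width: 0.0128
```

```bash
python3 - <<'E'
from h import *
import cv2
o=env.observe();print(o['time_s'],o['position'],o['ft_force'],o['wrist_torque'],o['grip_width'])
cv2.imwrite("pics/w3.png",env.get_image("wrist")[:,:,::-1])
E
```

```text
5.75 [0.50464492 0.11703963 0.10446259] [-1.98184626e+00 -6.70039908e-03  7.20899267e+00] [ 0.01589693  0.10308139 -0.02765328] 0.01283910864352308
```

View pics/w3.png

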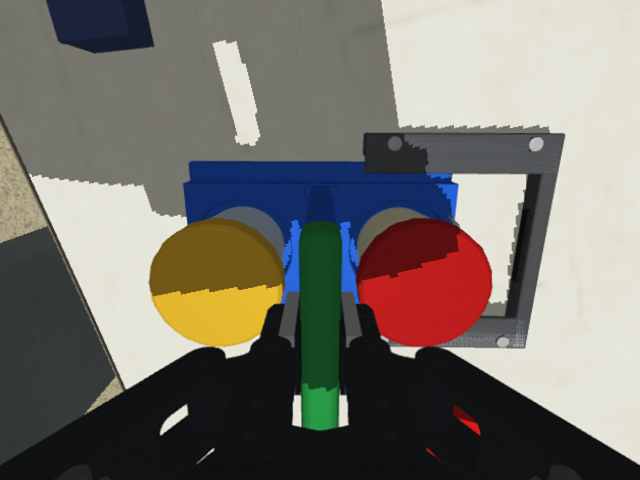

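The carrier slides freely: almost no side force, and the rail lines up as before. I continue until it is clear of the lips.

move_arm:
  moves:
    - [0,-3,0,0]
    - [0,-8,0,0]
    - [0,-16,0,0]
    - [0,-25,0,0]
    - [0,-34,0,0]
    - [0,-43,0,0]
    - [0,-52,0,0]
    - [0,-61,0,0]
    - [0,-70,0,0]
    - [0,-78,0,0]
    - [0,-83,0,0]
    - [0,-85,0,0]
    - [0,-85,0,0]
    - [0,-85,0,0]

```text
time_s: 7.2
position: [0.4226, 0.1359, 0.1044]
tool_rot: [[0.225, 0.974, -0.001], [0.974, -0.225, 0.0], [0.0, -0.001, -1.0]]
ft_force: [1.4, -1.4, 8.3]
grip_width: 0.0131
```

```bash
python3 - <<'E'
from h import *
import cv2
o=env.observe();print(o['time_s'],o['position'],o['ft_force'],o['wrist_torque'],o['grip_width'])
cv2.imwrite("pics/w4.png",env.get_image("wrist")[:,:,::-1])
a=env.get_image("scene")[150:340,200:440,::-1];cv2.imwrite("pics/s4.png",cv2.resize(a,None,fx=3,fy=3,interpolation=cv2.INTER_CUBIC))
E
```

```text
7.2 [0.42263992 0.13593095 0.10442039] [ 1.39884763 -1.38043193  8.32660595] [-0.06777716 -0.27771232  0.00286221] 0.013062376863399143
```

View pics/w4.png

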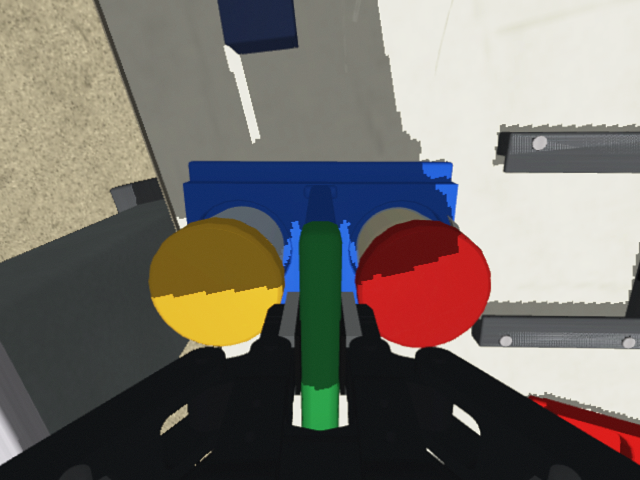

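View pics/s4.png

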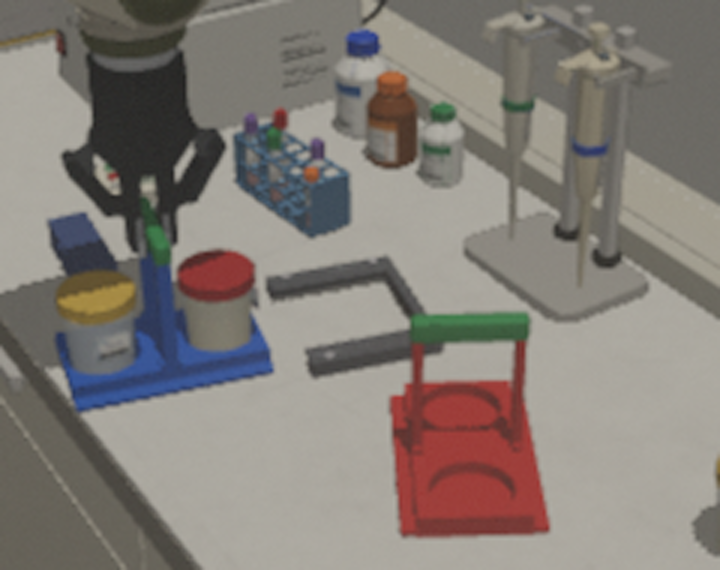

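The carrier's rear edge (column 457) is well short of the dock's lip ends (about columns 480–505). I lift it.

move_arm:
  moves:
    - [0,0,-2,0]
    - [0,0,-6,0]
    - [0,0,-12,0]
    - [0,0,-20,0]
    - [0,0,-30,0]
    - [0,0,-41,0]
    - [0,0,-53,0]
    - [0,0,-65,0]
    - [0,0,-77,0]
    - [0,0,-89,0]
    - [0,0,-101,0]
    - [0,0,-113,0]
    - [0,0,-124,0]
    - [0,0,-134,0]
    - [0,0,-142,0]
    - [0,0,-147,0]
    - [0,0,-150,0]
    - [0,0,-150,0]
    - [0,0,-150,0]
    - [0,0,-150,0]
  grip_force: 80

```text
time_s: 9.3
position: [0.4227, 0.1358, 0.254]
tool_rot: [[0.225, 0.974, -0.001], [0.974, -0.225, -0.0], [-0.0, -0.001, -1.0]]
ft_force: [0.2, -0.9, -3.9]
grip_width: 0.0131
```

move_arm:
  moves:
    - [0,0,0,0]
    - [0,0,0,0]
    - [0,0,0,0]
    - [0,0,0,0]
    - [0,0,0,0]
    - [0,0,0,0]

```text
time_s: 9.9
position: [0.4229, 0.1359, 0.2544]
tool_rot: [[0.225, 0.974, 0.0], [0.974, -0.225, -0.0], [0.0, 0.0, -1.0]]
ft_force: [-0.6, 0.0, -3.4]
grip_width: 0.0127
```

```bash
python3 - <<'E'
from h import *
import cv2
o=env.observe();print(o['time_s'],o['position'],o['ft_force'],o['wrist_torque'],o['grip_width'],abs(o['qvel']).max())
cv2.imwrite("pics/w5.png",env.get_image("wrist")[:,:,::-1])
a=env.get_image("scene")[60:300,140:440,::-1];cv2.imwrite("pics/s5.png",cv2.resize(a,None,fx=2.5,fy=2.5,interpolation=cv2.INTER_CUBIC))
E
```

```text
9.9 [0.42287365 0.13586177 0.25435587] [-0.62815888  0.02058543 -3.41275161] [-0.02728345 -0.00830518  0.0039915 ] 0.012730393848961142 0.2898547650324049
```

View pics/w5.png

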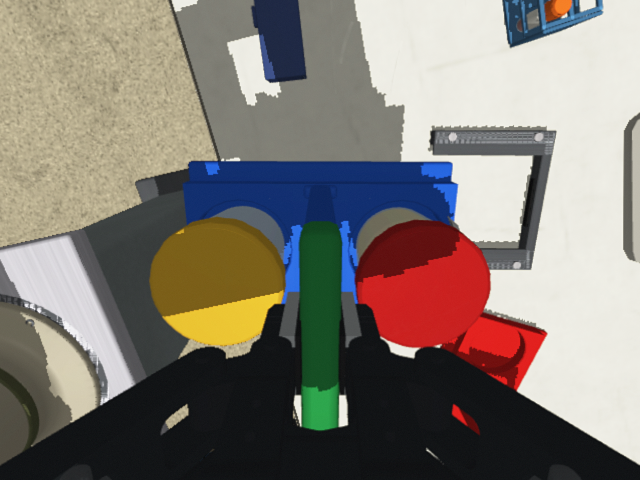

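View pics/s5.png

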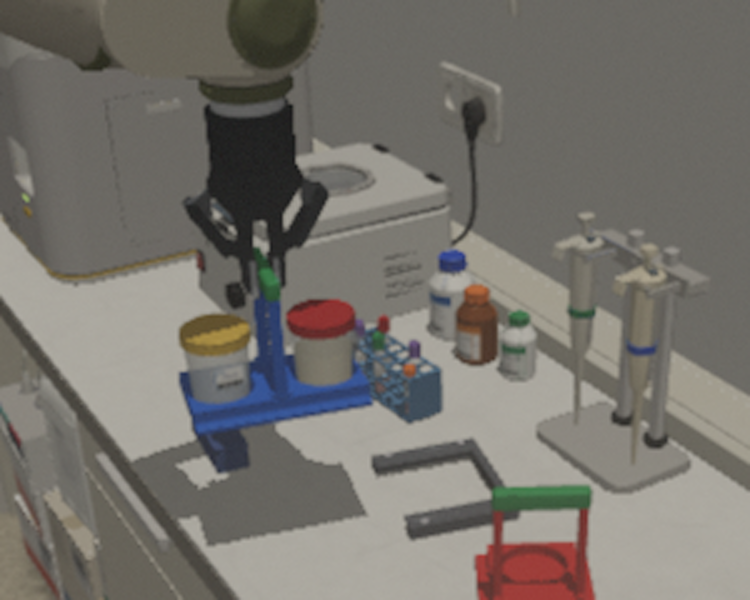

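The carrier sits in the wrist picture exactly as it did on the bench (edges at columns 185–457), so it has not slipped or tilted. Both cups are in their wells. I hand the job in.

```bash
python3 - <<'E'
from rig import env
print(env.close_job())
E
```

```text
the job is handed in; nothing more can be done
None
```

I gripped the blue carrier by its green handle and slid it flat about 125 mm straight out of the dock. Then I lifted it 150 mm and handed the job in after 9.9 s, still holding it in front of the dock.

Last checks before handing in:
- **Height:** the underside is about 15 cm above the bench (tool tip at 0.254 m, compared with 0.104 m while the carrier was on the bench).
- **Level and grip:** the tool axis is vertical. The carrier looks the same in the wrist picture before and after the lift, so it did not slip or tilt. The grip opening is 12.7 mm, and the load of about 3.4 N is roughly what the carrier and cups should weigh.
- **Stillness:** the joints were moving slower than 0.3 degrees/s.
- **Cups:** both stand upright in their wells.
- **Things to leave alone:** the arm never came near the spare cup or the marker. The slide box looked undisturbed in the last pictures. I did not measure the positions of these three again.

None of the checks failed. The grip opening reads about 1 mm under the bar's stated 14 mm and stayed steady.

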